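# Line up the pueblo houses by height

### The job

Line up the four wooden pueblo houses by height on the row of cork coasters: the tallest on the coaster next to the owl, then each shorter one in turn, so that the lowest ends up next to the bowl. Set each house down gently, upright and centred on its own coaster, and leave the owl and the bowl where they are.

Things in the scene. Friction and masses are not known exactly. Their poses are not given: they have to be found in the camera images.
- house_1: Loose wooden pueblo house, one storey, 34 mm high, 80 to 290 g. Depth (own x) 40 mm at every height: grip its flat front and back; width (own y) 60 mm. Origin: centre of the underside, z up, -x the door side. Starts upright in front of the board, yaw within 0.5 rad; a stone, a bell and a tealight cup (40 mm wide, 38 mm high at most) stand midway between the houses.
- house_2: Loose wooden pueblo house, two storeys, 58 mm high, 80 to 290 g. Depth (own x) 40 mm at every height: grip its flat front and back; width (own y) 60 mm, stepping in evenly to 42 mm at the top. Origin: centre of the underside, z up, -x the door side. Starts upright in front of the board, yaw within 0.5 rad; a stone, a bell and a tealight cup (40 mm wide, 38 mm high at most) stand midway between the houses.
- house_3: Loose wooden pueblo house, three storeys, 82 mm high, 80 to 290 g. Depth (own x) 40 mm at every height: grip its flat front and back; width (own y) 60 mm, stepping in evenly to 32 mm at the top. Origin: centre of the underside, z up, -x the door side. Starts upright in front of the board, yaw within 0.5 rad; a stone, a bell and a tealight cup (40 mm wide, 38 mm high at most) stand midway between the houses.
- house_4: Loose wooden pueblo house, four storeys, 106 mm high, 80 to 290 g. Depth (own x) 40 mm at every height: grip its flat front and back; width (own y) 60 mm, stepping in evenly to 30 mm at the top. Origin: centre of the underside, z up, -x the door side. Starts upright in front of the board, yaw within 0.5 rad; a stone, a bell and a tealight cup (40 mm wide, 38 mm high at most) stand midway between the houses.
- coaster_a: Fixed round cork coaster, 80 mm across, 4 mm thick, on the dark display board (12 mm thick, 110 x 605 mm); left-hand end of the row of four as seen from the robot (a to d run from +y to -y), centres 95 mm apart. Origin: centre of its underside, on the board's top; x is across the row, y along it. Its upper face is 4 mm above the origin.
- coaster_b: Fixed round cork coaster, 80 mm across, 4 mm thick, on the dark display board (12 mm thick, 110 x 605 mm); second from the left of the row of four as seen from the robot (a to d run from +y to -y), centres 95 mm apart. Origin: centre of its underside, on the board's top; x is across the row, y along it. Its upper face is 4 mm above the origin.
- coaster_c: Fixed round cork coaster, 80 mm across, 4 mm thick, on the dark display board (12 mm thick, 110 x 605 mm); third from the left of the row of four as seen from the robot (a to d run from +y to -y), centres 95 mm apart. Origin: centre of its underside, on the board's top; x is across the row, y along it. Its upper face is 4 mm above the origin.
- coaster_d: Fixed round cork coaster, 80 mm across, 4 mm thick, on the dark display board (12 mm thick, 110 x 605 mm); right-hand end of the row of four as seen from the robot (a to d run from +y to -y), centres 95 mm apart. Origin: centre of its underside, on the board's top; x is across the row, y along it. Its upper face is 4 mm above the origin.
- owl: Cream ceramic owl bank, 70 mm across, 95 mm high (ear tips 102 mm). It stands on one end of the display board, 115 mm beyond the centre of the end coaster, either at the left or at the right end (the other end has the bowl). Loose; leave it alone. Origin: centre of the underside.
- bowl: Speckled stoneware bowl, 86 mm across the rim, 48 mm high. It stands on one end of the display board, 115 mm beyond the centre of the end coaster, either at the left or at the right end (the other end has the owl). Loose; leave it alone. Origin: centre of the underside.
Not all that is in view belongs to the job. What is shaped like the house_4 but turquoise is not meant. What is shaped like the house_1 but green or purple is not meant.

How it is judged:
At the end, for the whole second after the job is handed in: Each house stands upright (within 0.12 rad), at rest and released on its coaster, its centre within 14 mm of the coaster's centre, in falling order of height from the owl's end to the bowl's end (((horizontal distance between owl and coaster_a below 0.2 m and horizontal distance between house_4 and coaster_a below 0.014 m and z of house_4 in the frame of coaster_a below 0.009 m and horizontal distance between house_3 and coaster_b below 0.014 m and z of house_3 in the frame of coaster_b below 0.009 m and horizontal distance between house_2 and coaster_c below 0.014 m and z of house_2 in the frame of coaster_c below 0.009 m and horizontal distance between house_1 and coaster_d below 0.014 m and z of house_1 in the frame of coaster_d below 0.009 m) or (horizontal distance between owl and coaster_d below 0.2 m and horizontal distance between house_1 and coaster_a below 0.014 m and z of house_1 in the frame of coaster_a below 0.009 m and horizontal distance between house_2 and coaster_b below 0.014 m and z of house_2 in the frame of coaster_b below 0.009 m and horizontal distance between house_3 and coaster_c below 0.014 m and z of house_3 in the frame of coaster_c below 0.009 m and horizontal distance between house_4 and coaster_d below 0.014 m and z of house_4 in the frame of coaster_d below 0.009 m)) and angle between each of house_1, house_2, house_3, house_4's own z axis and vertical below 0.12 rad and linear speed of each of house_1, house_2, house_3, house_4 below 0.02 m/s); the robot touches nothing.
It fails at once if the owl or the bowl is shifted by more than 20 mm or tipped (distance of any of owl, bowl from where it was at the start of the episode above 0.02 m or angle between any of owl, bowl's own z axis and vertical above 0.3 rad).
It fails at once if a house is dropped or flung (moves faster than 0.65 m/s while out of the fingers, a fall of about 20 mm) ((linear speed of house_1 above 0.65 m/s and contact force between the fingers and house_1 below 0.01 N) or (linear speed of house_2 above 0.65 m/s and contact force between the fingers and house_2 below 0.01 N) or (linear speed of house_3 above 0.65 m/s and contact force between the fingers and house_3 below 0.01 N) or (linear speed of house_4 above 0.65 m/s and contact force between the fingers and house_4 below 0.01 N)).
It also fails if it takes over 96 s, if anything falls off the work surface, if the arm or the gripper's body presses on something with over 40 N, if the wrist force passes 120 N, or if a joint passes its speed limit or range.

### The arm

A 7-joint arm with a two-finger parallel gripper is mounted at the origin on the work surface. World frame = base frame: x ahead of the robot, y to its left, z up, the work surface at z = 0. Lengths are in m, angles in rad, forces in N, time in s.
With the tool pointing down it reaches from about 0.4 to 0.85 m from the base axis. Payload 4.5 kg.
Tool frame: the origin (TCP) lies between the finger pads; the fingertips stand 11 mm ahead of it and the grasp point (between the pads) lies 8 mm behind it (r.tip_reach is the distance from the TCP to the fingertips, in m); x points along the fingers, y is the direction in which the jaws open and shut, and the axes are right-handed (so a half turn about x gives the same grasp; the last joint's range is limited). The gripper opens to 88 mm and grips with 3 to 60 N. Pads are 18 mm wide; open, the fingers measure 123 mm over their backs; the gripper's body (75 mm by 187 mm) begins 45 mm behind the grasp point.
Start: joints at [1.3, 0.689, -0.195, 1.565, 0.157, 0.902, -0.215], TCP at [0.188, -0.596, 0.225] pointing down, gripper open.
Joint ranges: [-3.01, 3.01], [-0.46, 2.08], [-1.47, 1.51], [0.13, 2.56], [-1, 4.14], [0.04, 2.09], [-2.66, 2.66]. Speed limits (rad/s): [2.57, 2.57, 3.14, 3.14, 3.14, 3.14, 3.14].

### API

Orientations are given as a unit quaternion [x, y, z, w].
In Python, from plant import r gives the robot as it stands.
- The arm moves only by the tool drive_tool, never from a script. Its argument "deltas" is a list of rows, each a list of 3 entries, a list of its own where there are three numbers: the turn, a rotation vector about the tool's x, y, z in degrees, then the shift along the tool's x, y, z in cm, then the finger opening in cm, from 0 to 8.81. A call has 1 to 12 rows; each row shifts and turns the commanded pose from where the row before left it, along the tool's axes as they then stand; what a row does not reach is not made up. A row lasts 1/12 s, in which the tool goes at most 41.7 mm and 7.16 degrees, less where a joint would pass 70% of its speed; a pose out of reach is approached as far as the arm can. A call is refused whole if a number of a shift passes 4.17 or a number of a turn 7.16, either way. A call with a gripper value outside its range is refused whole. The fingers move at their own pace and stop on an object; "force" is the grip in N (left out, the last holds). Time passes only in rows, so rows that do not move let the fingers close. It gives the time, the measured TCP pose, the force and the opening at its end, in the units of the state.
- r.get_state(): the state, without advancing time (a new reading comes with each control period).
- r.snapshot(name): name is "side" or "top"; returns a dict with "color" (480x640x3 uint8, red, green, blue), "fov_y" (degrees; the focal length in pixels is half the picture's height over the tangent of half this angle, whatever the lens; pixels are square), "cx", "cy" (the principal point, pixels), "extrinsics" (4x4, takes a point from world to camera coordinates). Camera axes: x right, y up, looking along -z (the intrinsics and any distortion apply to the point x, -y, -z); pixel columns grow to the right and rows downward; lengths in m; the calibration is good to about 2 mm. A picture is of the moment at which its call begins. There is no depth.
- r.finish_job(): hands the job in, once; it reports no verdict.
The state is a dict: "clock": time; "q": joint angles; "qd": joint speeds; "joint_torque": joint torques, N m; "tool_pos": TCP position; "eef_rot": TCP orientation; "contact_force": force on the tool from outside, world axes, zero at the start; "moment": the same for the moment, N m; "opening": opening from 0.0 (shut) to 1.0 (fully open).
Only numpy, scipy, OpenCV 4.12 (cv2) and the standard library are available. Lean on these libraries where they do the work, as an engineer would, in place of code of your own. Each camera call takes 0.05 s, during which the arm holds its last target. There are 200 camera calls.

## Working session

There is one attempt and no reset: what is moved stays moved. The work goes in short steps, Python scripts to look and compute and a tool call to move; the robot and the scene stay as the last step left them, time stands still between calls to the robot, and variables do not carry over. Pictures are saved under pics/ and viewed, about 12 in all and at most 16, crops included, and the job is handed in when it is done.

Besides the shell and the picture viewer there is one more tool, called after "Request:" as name([rows], argument=value, ...), one row to a line, values as JSON. drive_tool: Moves the arm, as the interface text tells. Its arguments: {"type":"object","properties":{"deltas":{"type":"array","items":{"type":"array"}},"force":{"type":"number"}},"required":["deltas"]}

```bash
mkdir -p pics; ls
python3 - <<'E'
from plant import r
import cv2,numpy as np
for n in("top","side"):
    s=r.snapshot(n); cv2.imwrite(f"pics/{n}0.png",s["color"][:,:,::-1])
    print(n,{k:(np.round(v,4).tolist() if k=="extrinsics" else v) for k,v in s.items() if k!="color"})
print(r.get_state(), r.tip_reach)
E
```

```text
pics
top {'fov_y': 52.523928600037394, 'cx': 324.0181350270398, 'cy': 239.40710572371145, 'extrinsics': [[0.0292, -0.9994, -0.0195, 0.0434], [0.989, 0.0261, 0.1454, -0.5167], [-0.1448, -0.0235, 0.9892, -1.0557], [0.0, 0.0, 0.0, 1.0]]}
side {'fov_y': 56.78346188384476, 'cx': 317.5147977815958, 'cy': 244.93436803890526, 'extrinsics': [[0.9592, -0.2824, -0.0162, -0.4692], [0.1953, 0.6198, 0.76, -0.1659], [-0.2046, -0.7321, 0.6497, -0.7415], [0.0, 0.0, 0.0, 1.0]]}
{'clock': 0.1, 'q': array([ 1.29980883,  0.68987376, -0.19451994,  1.56619398,  0.15734537,
        0.90248656, -0.21508123]), 'qd': array([ 1.26266845e-03, -2.77960377e-03,  1.82617574e-03, -1.90843850e-03,
        9.40198030e-04, -2.04207251e-03, -1.26918917e-05]), 'joint_torque': array([-3.43668486e-03, -5.28509831e+01, -1.27165563e+00, -1.53840530e+01,
       -5.25965332e-02,  1.96844696e-03,  5.00472026e-05]), 'tool_pos': array([ 0.18733679, -0.59567948,  0.22421896]), 'eef_rot': array([-0.6987696 , -0.10792015,  0.69904093, -0.10684595]), 'contact_force': array([-0.19909118, -0.60775395, -0.07360732]), 'moment': array([ 0.06471998, -0.01688759, -0.05719745]), 'opening': 1.001440564187491} 0.011
```

View pics/top0.png

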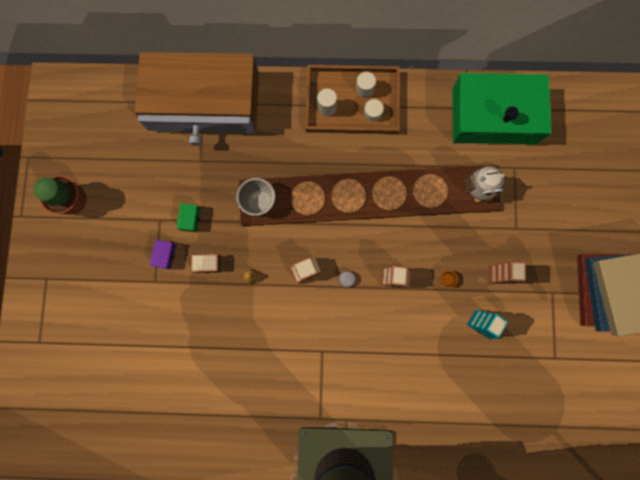

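View pics/side0.png

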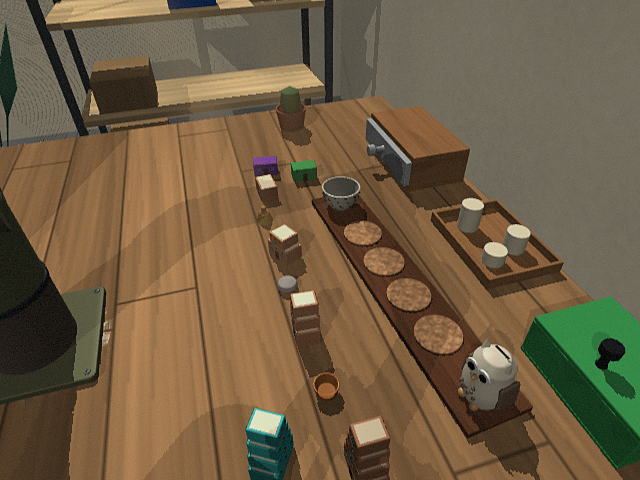

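The owl is at the right (-y, coaster_d) and the bowl at the left. From left to right the houses look like 1, 2, 3 and 4 storeys. Next I'll measure the roofs and coasters.

```bash
cat > h.py <<'E'
import numpy as np,cv2
def ray(s,px,z):
    "pixel(s) -> world points on plane z"
    f=240/np.tan(np.radians(s["fov_y"]/2)); E=np.array(s["extrinsics"]); R,t=E[:3,:3],E[:3,3]
    px=np.atleast_2d(px).astype(float)
    d=np.c_[(px[:,0]-s["cx"])/f,-(px[:,1]-s["cy"])/f,-np.ones(len(px))]@R; C=-R.T@t
    return C+d*((z-C[2])/d[:,2])[:,None]
def roofs(s,lo=150):
    hsv=cv2.cvtColor(s["color"],cv2.COLOR_RGB2HSV)
    return cv2.inRange(hsv,(8,0,lo),(32,110,255))
E
python3 - <<'E'
from plant import r
from h import *
for n,(x0,y0,x1,y1) in dict(top=(140,150,540,350),side=(230,140,420,480)).items():
    s=r.snapshot(n); im=s["color"]; m=roofs(s)
    c,_=cv2.findContours(m[y0:y1,x0:x1],cv2.RETR_EXTERNAL,cv2.CHAIN_APPROX_NONE,offset=(x0,y0))
    for k in c:
        if cv2.contourArea(k)>40: print(n,np.round(cv2.minAreaRect(k),1) if 0 else cv2.minAreaRect(k),cv2.contourArea(k))
    if n=="top":
        h=cv2.resize(im[240:345,180:540],None,fx=2.2,fy=2.2,interpolation=2)
        mm=cv2.cvtColor(cv2.resize(m[240:345,180:540],None,fx=2.2,fy=2.2,interpolation=0),cv2.COLOR_GRAY2BGR)
        cv2.imwrite("pics/crop1.png",np.vstack([h[:,:,::-1],mm]))
        hsv=cv2.cvtColor(im,cv2.COLOR_RGB2HSV)
        for p in [(308,198),(349,196),(389,193),(430,190),(204,263),(222,263),(508,272),(520,272),(340,180)]: print(p,hsv[p[1],p[0]])
E
```

```text
top ((497.2691650390625, 325.34613037109375), (10.816654205322266, 14.699555397033691), 33.6900634765625) 137.5
top ((399.0, 275.5), (15.0, 12.0), 90.0) 163.0
top ((518.5, 270.5), (15.0, 11.0), 90.0) 149.5
top ((303.20001220703125, 268.9000549316406), (15.205260276794434, 21.0190372467041), 63.43495178222656) 254.5
top ((203.5, 262.5), (15.0, 23.0), 90.0) 315.5
top ((266.5000305175781, 198.50001525878906), (15.55634880065918, 21.21320343017578), 45.0) 199.0
top ((488.0000305175781, 177.50001525878906), (21.920312881469727, 26.162954330444336), 45.0) 359.0
(308, 198) [ 15 158 150]
(349, 196) [ 13 151 132]
(389, 193) [ 14 159 141]
(430, 190) [ 14 153 140]
(204, 263) [ 18  80 192]
(222, 263) [ 15 162  52]
(508, 272) [ 11 140 120]
(520, 272) [ 16  83 181]
(340, 180) [ 13 179  87]
side ((369.47247314453125, 430.4082946777344), (21.16796112060547, 29.022138595581055), 73.3007583618164) 534.5
side ((264.784423828125, 421.8853454589844), (26.34022331237793, 18.294483184814453), 16.699243545532227) 58.5
side ((285.53076171875, 279.75384521484375), (9.209108352661133, 14.29604434967041), 52.12501525878906) 70.5
side ((282.6000061035156, 232.20001220703125), (13.416407585144043, 22.360679626464844), 63.43495178222656) 194.5
side ((265.67999267578125, 181.25997924804688), (12.869343757629395, 16.54629898071289), 81.8698959350586) 159.0
```

View pics/crop1.png

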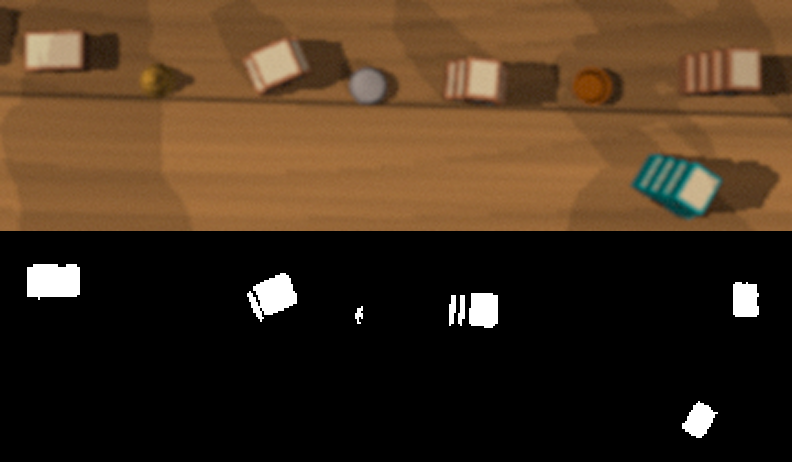

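The storey counts are confirmed: 1, 2, 3 and 4 at columns 204, 303, 399 and 518. Next I'll compute the poses.

```bash
cat > m.py <<'E'
from plant import r
from h import *
def up(s,x,y,w,lo=150,k=6):
    im=cv2.resize(s["color"][y-w:y+w,x-w:x+w],None,fx=k,fy=k,interpolation=cv2.INTER_CUBIC)
    return im,(lambda p:(np.asarray(p,float)+.5)/k-.5+[x-w,y-w])
if __name__=="__main__":
    s=r.snapshot("top"); np.set_printoptions(precision=4,suppress=True)
    for n,z,x,y in [(1,.034,204,263),(2,.058,303,269),(3,.082,399,276),(4,.106,518,270)]:
        im,f=up(s,x,y,20); m=roofs({"color":im}); m=cv2.morphologyEx(m,cv2.MORPH_OPEN,np.ones((19,19)))
        c=max(cv2.findContours(m,0,1)[0],key=cv2.contourArea)
        W=ray(s,f(c[:,0]),z)[:,:2]; b=cv2.minAreaRect((W*1000).astype(np.float32)); 
        print("house",n,b)
    P=[]
    for x,y in [(308,198),(349,196),(389,193),(430,190)]:
        im,f=up(s,x,y,24); hsv=cv2.cvtColor(im,cv2.COLOR_RGB2HSV)
        m=cv2.inRange(hsv,(8,90,106),(25,190,255)); m=cv2.morphologyEx(m,cv2.MORPH_CLOSE,np.ones((19,19))); m=cv2.morphologyEx(m,cv2.MORPH_OPEN,np.ones((41,41)))
        c=cv2.convexHull(max(cv2.findContours(m,0,1)[0],key=cv2.contourArea)); e=cv2.fitEllipse(c)
        p=ray(s,f(e[0]),.016)[0]; P.append(p[:2]); print(p,np.array(e[1])/6)
    P=np.array(P); print(np.linalg.norm(np.diff(P,axis=0),axis=1)); d=P[3]-P[0]; print("row dir deg",np.degrees(np.arctan2(d[1],d[0])))
    i=(np.arange(4)-1.5)*.095; u=d/np.linalg.norm(d); print(P.mean(0)+i[:,None]*u)
    print("owl/bowl",ray(s,(488,182),.09),ray(s,(256,197),.06))
E
python3 m.py
```

```text
house 1 ((456.5899658203125, 327.35333251953125), (33.78666305541992, 55.5097541809082), 2.723623752593994)
house 2 ((447.76837158203125, 98.00886535644531), (34.204986572265625, 38.84770202636719), 24.519655227661133)
house 3 ((436.1811828613281, -105.43858337402344), (26.708465576171875, 33.35485076904297), 85.823486328125)
house 4 ((450.26580810546875, -348.1258850097656), (23.28643035888672, 32.49302673339844), 88.4710922241211)
[0.615  0.1001 0.016 ] [33.66   34.4027]
[0.623  0.0054 0.016 ] [33.8748 34.4426]
[ 0.6315 -0.0888  0.016 ] [33.5523 34.5776]
[ 0.6404 -0.1846  0.016 ] [33.4981 35.0609]
[0.095  0.0946 0.0962]
row dir deg -84.90256240651587
[[ 0.6148  0.1   ]
 [ 0.6232  0.0054]
 [ 0.6317 -0.0893]
 [ 0.6401 -0.1839]]
owl/bowl [[ 0.6426 -0.2946  0.09  ]] [[0.604  0.2123 0.06  ]]
```

```bash
cat > go.py <<'E'
# go.py x y z phi nrows : deltas (deg, cm) from the measured pose to a TCP target, jaws at angle phi
import sys,json,numpy as np
from scipy.spatial.transform import Rotation as Ro
from plant import r
def report():
    s=r.get_state(); M=Ro.from_quat(s["eef_rot"]).as_matrix(); phi=np.degrees(np.arctan2(M[1,1],M[0,1]))
    print("t %.2f"%s["clock"],"pos",np.round(s["tool_pos"],4),"phi %.2f"%phi,"xaxis",np.round(M[:,0],3),"F",np.round(s["contact_force"],1),"open %.2fcm"%(8.8*s["opening"]),"q7 %.2f"%s["q"][6])
    return s["tool_pos"],phi
p,phi=report()
if len(sys.argv)>4:
    x,y,z,ph,n=map(float,sys.argv[1:6]); n=int(n); d=(np.array([x,y,z])-p)/n*100; dp=(ph-phi)/n; rows=[]
    for i in range(n):
        a=np.radians(phi+i*dp); c,s=np.cos(a),np.sin(a)
        rows.append([[round(-dp,1),0,0],[round(-d[2],2),round(d[0]*c+d[1]*s,2),round(d[0]*s-d[1]*c,2)]])
    print(json.dumps(rows))
E
python3 go.py .450 -.348 .19 -1.5 12
```

```text
t 0.25 pos [ 0.1875 -0.5959  0.2245] phi -72.54 xaxis [-0.     0.001 -1.   ] F [-0.3  0.3 -0.4] open 8.79cm q7 -0.22
[[[-5.9, 0, 0], [0.29, -1.31, -2.71]], [[-5.9, 0, 0], [0.29, -1.03, -2.83]], [[-5.9, 0, 0], [0.29, -0.73, -2.92]], [[-5.9, 0, 0], [0.29, -0.43, -2.98]], [[-5.9, 0, 0], [0.29, -0.12, -3.01]], [[-5.9, 0, 0], [0.29, 0.19, -3.0]], [[-5.9, 0, 0], [0.29, 0.5, -2.97]], [[-5.9, 0, 0], [0.29, 0.81, -2.9]], [[-5.9, 0, 0], [0.29, 1.1, -2.8]], [[-5.9, 0, 0], [0.29, 1.38, -2.67]], [[-5.9, 0, 0], [0.29, 1.65, -2.51]], [[-5.9, 0, 0], [0.29, 1.9, -2.33]]]
```

Request:
drive_tool([
  [[-5.9,0,0],[0.3,-1.3,-2.7],7],
  [[-5.9,0,0],[0.3,-1.0,-2.8],7],
  [[-5.9,0,0],[0.3,-0.7,-2.9],7],
  [[-5.9,0,0],[0.3,-0.4,-3.0],7],
  [[-5.9,0,0],[0.3,-0.1,-3.0],7],
  [[-5.9,0,0],[0.3,0.2,-3.0],7],
  [[-5.9,0,0],[0.3,0.5,-3.0],7],
  [[-5.9,0,0],[0.3,0.8,-2.9],7],
  [[-5.9,0,0],[0.3,1.1,-2.8],7],
  [[-5.9,0,0],[0.3,1.4,-2.7],7],
  [[-5.9,0,0],[0.3,1.7,-2.5],7],
  [[-5.9,0,0],[0.2,1.9,-2.3],7],
], force=25)

```text
clock: 1.25
tool_pos: [0.4524, -0.3489, 0.1897]
eef_rot: [-0.506, -0.494, 0.506, -0.494]
contact_force: [0.3, 0.6, 0.4]
opening: 0.789
```

Request:
drive_tool([
  [[0,0,0],[0,0,0],7],
])

```text
clock: 1.33
tool_pos: [0.4574, -0.3436, 0.1901]
eef_rot: [0.507, 0.496, -0.502, 0.496]
contact_force: [1.3, 0.6, 0.3]
opening: 0.794
```

```bash
python3 go.py .450 -.348 .075 -1.5 5
python3 - <<'E'
from plant import r
import cv2
for n in("top","side"): cv2.imwrite(f"pics/{n}2.png",r.snapshot(n)["color"][:,:,::-1])
E
```

```text
t 1.33 pos [ 0.4574 -0.3436  0.1901] phi -0.97 xaxis [ 0.005  0.004 -1.   ] F [1.3 0.6 0.3] open 6.99cm q7 0.13
[[[0.1, 0, 0], [2.3, -0.15, 0.09]], [[0.1, 0, 0], [2.3, -0.15, 0.09]], [[0.1, 0, 0], [2.3, -0.15, 0.09]], [[0.1, 0, 0], [2.3, -0.15, 0.09]], [[0.1, 0, 0], [2.3, -0.14, 0.09]]]
```

View pics/side2.png

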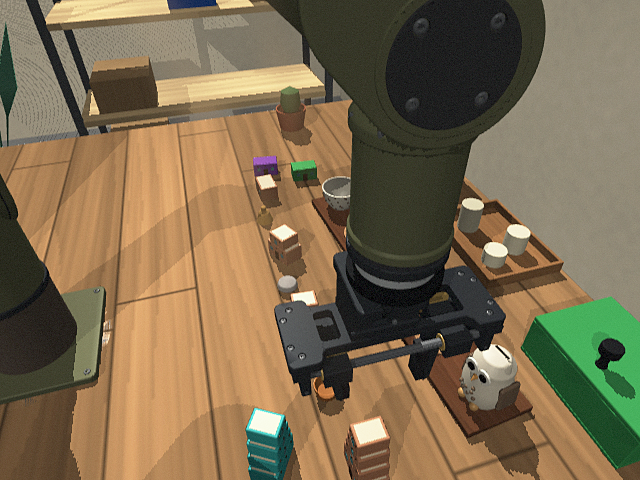

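Side view: the gripper is over house 4, whose roof is at (369,430). That matches the measured position to within a pixel. The TCP is 7 mm off, so I'll descend with a correction.

Request:
drive_tool([
  [[0.3,0,0],[0.4,-0.4,0.2],7],
  [[0.2,0,0],[1.0,-0.3,0.2],7],
  [[0,0,0],[1.0,0,0],7],
  [[0,0,0],[0,0,0],7],
])

```text
clock: 1.77
tool_pos: [0.4415, -0.3545, 0.1634]
eef_rot: [-0.51, -0.491, 0.511, -0.488]
contact_force: [-0.3, 0.6, -0.5]
opening: 0.794
```

```bash
python3 go.py .450 -.348 .075 -1.5 5
```

```text
t 1.77 pos [ 0.4415 -0.3545  0.1634] phi -2.40 xaxis [-0.005  0.001 -1.   ] F [-0.3  0.6 -0.5] open 6.99cm q7 0.11
[[[-0.2, 0, 0], [1.77, 0.17, -0.14]], [[-0.2, 0, 0], [1.77, 0.17, -0.14]], [[-0.2, 0, 0], [1.77, 0.17, -0.14]], [[-0.2, 0, 0], [1.77, 0.17, -0.14]], [[-0.2, 0, 0], [1.77, 0.17, -0.13]]]
```

Request:
drive_tool([
  [[0,0,0],[0,0,0],7],
  [[0,0,0],[0,0,0],7],
  [[0,0,0],[0,0,0],7],
  [[0,0,0],[0,0,0],7],
])

```text
clock: 2.1
tool_pos: [0.4447, -0.3539, 0.1663]
eef_rot: [0.51, 0.49, -0.51, 0.49]
contact_force: [0.4, -0.1, -0.0]
opening: 0.794
```

```bash
python3 go.py .450 -.348 .075 -1.5 5
```

```text
t 2.10 pos [ 0.4447 -0.3539  0.1663] phi -2.24 xaxis [ 0.001 -0.    -1.   ] F [ 0.4 -0.1 -0. ] open 6.99cm q7 0.11
[[[-0.1, 0, 0], [1.83, 0.1, -0.12]], [[-0.1, 0, 0], [1.83, 0.1, -0.12]], [[-0.1, 0, 0], [1.83, 0.1, -0.12]], [[-0.1, 0, 0], [1.83, 0.1, -0.12]], [[-0.1, 0, 0], [1.83, 0.1, -0.12]]]
```

Request:
drive_tool([
  [[-0.3,0,0],[1.3,0.2,-0.3],7],
  [[-0.4,0,0],[1.3,0.2,-0.3],7],
  [[0,0,0],[1.3,0.1,0],7],
  [[0,0,0],[1.3,0,0],7],
  [[0,0,0],[1.3,0,0],7],
  [[0,0,0],[1.3,0,0],7],
  [[0,0,0],[1.3,0,0],7],
  [[0,0,0],[0,0,0],7],
  [[0,0,0],[0,0,0],7],
  [[0,0,0],[0,0,0],7],
])

```text
clock: 2.93
tool_pos: [0.4502, -0.3482, 0.0757]
eef_rot: [0.507, 0.493, -0.507, 0.494]
contact_force: [-0.1, 0.6, 0.8]
opening: 0.796
```

Request:
drive_tool([
  [[0,0,0],[0,0,0],3.5],
  [[0,0,0],[0,0,0],3.5],
  [[0,0,0],[0,0,0],3.5],
  [[0,0,0],[0,0,0],3.5],
  [[0,0,0],[0,0,0],3.5],
  [[0,0,0],[0,0,0],3.5],
], force=25)

```text
clock: 3.43
tool_pos: [0.4497, -0.3481, 0.0752]
eef_rot: [0.507, 0.493, -0.507, 0.493]
contact_force: [0.1, -0.6, 1.9]
opening: 0.448
```

```bash
python3 go.py .6401 -.1839 .14 5.1 12
```

```text
t 3.43 pos [ 0.4497 -0.3481  0.0752] phi -1.55 xaxis [ 0. -0. -1.] F [ 0.1 -0.6  1.9] open 3.94cm q7 0.02
[[[-0.6, 0, 0], [-0.54, 1.55, -1.41]], [[-0.6, 0, 0], [-0.54, 1.56, -1.4]], [[-0.6, 0, 0], [-0.54, 1.58, -1.38]], [[-0.6, 0, 0], [-0.54, 1.59, -1.37]], [[-0.6, 0, 0], [-0.54, 1.6, -1.35]], [[-0.6, 0, 0], [-0.54, 1.62, -1.33]], [[-0.6, 0, 0], [-0.54, 1.63, -1.32]], [[-0.6, 0, 0], [-0.54, 1.64, -1.3]], [[-0.6, 0, 0], [-0.54, 1.65, -1.29]], [[-0.6, 0, 0], [-0.54, 1.67, -1.27]], [[-0.6, 0, 0], [-0.54, 1.68, -1.25]], [[-0.6, 0, 0], [-0.54, 1.69, -1.24]]]
```

Request:
drive_tool([
  [[0,0,0],[-1,0,0],3.5],
  [[0,0,0],[-1.8,0,0],3.5],
  [[0,0,0],[-1.8,0,0],3.5],
  [[0,0,0],[-1.2,0,0],3.5],
  [[0,0,0],[-0.7,0,0],3.5],
])

```text
clock: 3.85
tool_pos: [0.4501, -0.3482, 0.1418]
eef_rot: [0.507, 0.493, -0.506, 0.494]
contact_force: [0.3, -0.9, -1.3]
opening: 0.451
```

Request:
drive_tool([
  [[-0.6,0,0],[0,1.0,-0.9],3.5],
  [[-0.6,0,0],[0,1.6,-1.4],3.5],
  [[-0.6,0,0],[0,1.6,-1.4],3.5],
  [[-0.6,0,0],[0,1.6,-1.4],3.5],
  [[-0.6,0,0],[0,1.6,-1.4],3.5],
  [[-0.6,0,0],[0,1.6,-1.4],3.5],
  [[-0.6,0,0],[0,1.7,-1.3],3.5],
  [[-0.6,0,0],[0,1.7,-1.3],3.5],
  [[-0.6,0,0],[0,1.7,-1.3],3.5],
  [[-0.6,0,0],[0,1.7,-1.3],3.5],
  [[-0.6,0,0],[0,1.7,-1.2],3.5],
  [[0,0,0],[0,1.5,-1.1],3.5],
])

```text
clock: 4.85
tool_pos: [0.6357, -0.185, 0.1388]
eef_rot: [0.477, 0.523, -0.477, 0.522]
contact_force: [0.2, -0.5, -2.4]
opening: 0.451
```

Request:
drive_tool([
  [[0,0,0],[0,0,0],3.5],
  [[0,0,0],[0,0,0],3.5],
  [[0,0,0],[0,0,0],3.5],
  [[0,0,0],[0,0,0],3.5],
])

```text
clock: 5.18
tool_pos: [0.6335, -0.189, 0.1393]
eef_rot: [0.477, 0.522, -0.478, 0.521]
contact_force: [-0.4, 0.6, -1.8]
opening: 0.453
```

```bash
python3 go.py .6401 -.1839 .094 5.1 4;  python3 - <<'E'
from plant import r
import cv2
for n in("top","side"): cv2.imwrite(f"pics/{n}3.png",r.snapshot(n)["color"][:,:,::-1])
E
```

```text
t 5.18 pos [ 0.6335 -0.189   0.1393] phi 5.00 xaxis [-0.002 -0.001 -1.   ] F [-0.4  0.6 -1.8] open 3.98cm q7 -0.08
[[[-0.0, 0, 0], [1.13, 0.18, -0.11]], [[-0.0, 0, 0], [1.13, 0.18, -0.11]], [[-0.0, 0, 0], [1.13, 0.18, -0.11]], [[-0.0, 0, 0], [1.13, 0.18, -0.11]]]
```

View pics/side3.png

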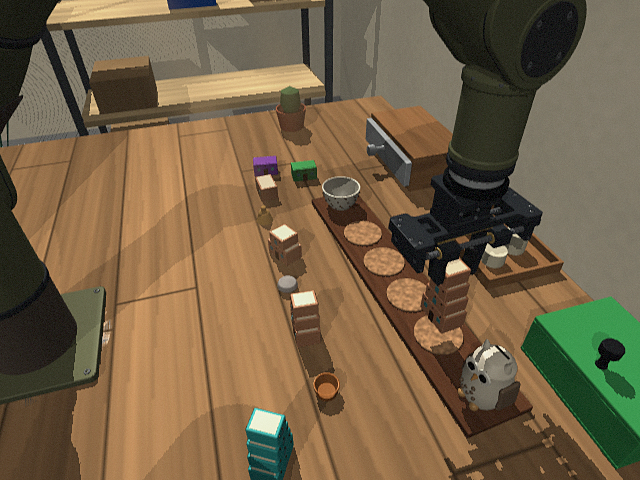

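The house is upright in the grip above coaster_d. Now I'll lower it.

Request:
drive_tool([
  [[0,0,0],[0.6,0.3,-0.2],3.5],
  [[0,0,0],[0.8,0.3,-0.3],3.5],
  [[0,0,0],[0.8,0.1,0],3.5],
  [[0,0,0],[0.8,0,0],3.5],
  [[0,0,0],[0.8,0,0],3.5],
  [[0,0,0],[0.5,0,0],3.5],
  [[0,0,0],[0.2,0,0],3.5],
  [[0,0,0],[0,0,0],3.5],
  [[0,0,0],[0,0,0],3.5],
  [[0,0,0],[0,0,0],3.5],
])

```text
clock: 6.12
tool_pos: [0.6416, -0.1823, 0.0954]
eef_rot: [0.478, 0.521, -0.477, 0.522]
contact_force: [0.2, -1.2, -2.0]
opening: 0.452
```

```bash
python3 go.py .6401 -.1839 .0915 5.1 1
```

```text
t 6.12 pos [ 0.6416 -0.1823  0.0954] phi 5.06 xaxis [ 0.001 -0.    -1.   ] F [ 0.2 -1.2 -2. ] open 3.98cm q7 -0.11
[[[-0.0, 0, 0], [0.39, -0.17, 0.14]]]
```

Request:
drive_tool([
  [[0,0,0],[0.1,-0.1,0.1],3.5],
  [[0,0,0],[0.1,0,0],3.5],
  [[0,0,0],[0.1,0,0],3.5],
  [[0,0,0],[0.1,0,0],3.5],
  [[0,0,0],[0,0,0],3.5],
  [[0,0,0],[0,0,0],3.5],
])

```text
clock: 6.62
tool_pos: [0.6404, -0.1835, 0.0913]
eef_rot: [0.477, 0.521, -0.477, 0.522]
contact_force: [-1.6, -0.3, 2.0]
opening: 0.451
```

```bash
python3 go.py .6401 -.1839 .0915 5.1 1
```

```text
t 6.62 pos [ 0.6404 -0.1835  0.0913] phi 5.06 xaxis [ 0. -0. -1.] F [-1.6 -0.3  2. ] open 3.97cm q7 -0.11
[[[-0.0, 0, 0], [-0.02, -0.04, 0.04]]]
```

Request:
drive_tool([
  [[0,0,0],[0,0,0],4.4],
  [[0,0,0],[0,0,0],5],
  [[0,0,0],[0,0,0],6.5],
  [[0,0,0],[0,0,0],6.5],
  [[0,0,0],[-0.7,0,0],6.5],
  [[0,0,0],[-1.3,0,0],6.5],
  [[0,0,0],[-2,0,0],6.5],
  [[0,0,0],[-2,0,0],6.5],
  [[0,0,0],[-1.4,0,0],6.5],
  [[0,0,0],[-0.6,0,0],6.5],
  [[0,0,0],[0,0,0],6.5],
  [[0,0,0],[0,0,0],6.5],
])

```text
clock: 7.62
tool_pos: [0.6403, -0.1834, 0.1713]
eef_rot: [0.477, 0.521, -0.477, 0.522]
contact_force: [-0.3, 0.6, 0.1]
opening: 0.738
```

```bash
python3 go.py .4362 -.1054 .15 -4.2 10
```

```text
t 7.62 pos [ 0.6403 -0.1834  0.1713] phi 5.07 xaxis [ 0. -0. -1.] F [-0.3  0.6  0.1] open 6.49cm q7 -0.06
[[[0.9, 0, 0], [0.21, -1.96, -0.96]], [[0.9, 0, 0], [0.21, -1.98, -0.93]], [[0.9, 0, 0], [0.21, -1.99, -0.89]], [[0.9, 0, 0], [0.21, -2.01, -0.86]], [[0.9, 0, 0], [0.21, -2.02, -0.83]], [[0.9, 0, 0], [0.21, -2.04, -0.8]], [[0.9, 0, 0], [0.21, -2.05, -0.76]], [[0.9, 0, 0], [0.21, -2.06, -0.73]], [[0.9, 0, 0], [0.21, -2.07, -0.7]], [[0.9, 0, 0], [0.21, -2.08, -0.66]]]
```

Request:
drive_tool([
  [[0.9,0,0],[0,-2,-1],6.5],
  [[0.9,0,0],[0,-2,-0.9],6.5],
  [[0.9,0,0],[0,-2,-0.9],6.5],
  [[0.9,0,0],[0.2,-2,-0.9],6.5],
  [[0.9,0,0],[0.3,-2,-0.8],6.5],
  [[0.9,0,0],[0.3,-2,-0.8],6.5],
  [[0.9,0,0],[0.3,-2,-0.8],6.5],
  [[0.9,0,0],[0.3,-2.1,-0.7],6.5],
  [[0.9,0,0],[0.3,-2.1,-0.7],6.5],
  [[0.9,0,0],[0.3,-2.1,-0.7],6.5],
  [[0,0,0],[0,0,0],6.5],
  [[0,0,0],[0,0,0],6.5],
])

```text
clock: 8.62
tool_pos: [0.4343, -0.1046, 0.1504]
eef_rot: [-0.516, -0.484, 0.517, -0.482]
contact_force: [0.4, -0.5, 0.7]
opening: 0.736
```

Request:
drive_tool([
  [[0,0,0],[0,0,0],6.5],
  [[0,0,0],[0,0,0],6.5],
  [[0,0,0],[0,0,0],6.5],
])

```text
clock: 8.87
tool_pos: [0.4368, -0.1052, 0.1508]
eef_rot: [0.517, 0.482, -0.517, 0.483]
contact_force: [0.3, -0.4, -0.5]
opening: 0.734
```

```bash
python3 go.py .4362 -.1054 .053 -4.2 8
```

```text
t 8.87 pos [ 0.4368 -0.1052  0.1508] phi -3.97 xaxis [ 0.001  0.    -1.   ] F [ 0.3 -0.4 -0.5] open 6.46cm q7 -0.45
[[[0.0, 0, 0], [1.22, -0.01, 0.0]], [[0.0, 0, 0], [1.22, -0.01, 0.0]], [[0.0, 0, 0], [1.22, -0.01, 0.0]], [[0.0, 0, 0], [1.22, -0.01, 0.0]], [[0.0, 0, 0], [1.22, -0.01, 0.0]], [[0.0, 0, 0], [1.22, -0.01, 0.0]], [[0.0, 0, 0], [1.22, -0.01, 0.0]], [[0.0, 0, 0], [1.22, -0.01, 0.0]]]
```

Good alignment. I'll descend, grip and lift.

Request:
drive_tool([
  [[0.2,0,0],[1,0,0],6.5],
  [[0,0,0],[1.4,0,0],6.5],
  [[0,0,0],[1.4,0,0],6.5],
  [[0,0,0],[1.4,0,0],6.5],
  [[0,0,0],[1.4,0,0],6.5],
  [[0,0,0],[1.4,0,0],6.5],
  [[0,0,0],[1.2,0,0],6.5],
  [[0,0,0],[0.6,0,0],6.5],
  [[0,0,0],[0,0,0],6.5],
  [[0,0,0],[0,0,0],6.5],
  [[0,0,0],[0,0,0],6.5],
])

```text
clock: 9.78
tool_pos: [0.4362, -0.105, 0.0533]
eef_rot: [0.518, 0.481, -0.518, 0.482]
contact_force: [-0.2, -0.1, 0.9]
opening: 0.738
```

Request:
drive_tool([
  [[0,0,0],[0,0,0],3.5],
  [[0,0,0],[0,0,0],3.5],
  [[0,0,0],[0,0,0],3.5],
  [[0,0,0],[0,0,0],3.5],
  [[0,0,0],[0,0,0],3.5],
  [[0,0,0],[0,0,0],3.5],
], force=25)

```text
clock: 10.28
tool_pos: [0.4359, -0.105, 0.0532]
eef_rot: [0.518, 0.481, -0.518, 0.482]
contact_force: [-0.5, -0.1, 3.7]
opening: 0.447
```

```bash
python3 go.py .6317 -.0893 .115 5.1 12
```

```text
t 10.28 pos [ 0.4359 -0.105   0.0532] phi -4.14 xaxis [ 0.001 -0.    -1.   ] F [-0.5 -0.1  3.7] open 3.93cm q7 -0.57
[[[-0.8, 0, 0], [-0.52, 1.62, -0.25]], [[-0.8, 0, 0], [-0.52, 1.62, -0.23]], [[-0.8, 0, 0], [-0.52, 1.62, -0.2]], [[-0.8, 0, 0], [-0.52, 1.63, -0.18]], [[-0.8, 0, 0], [-0.52, 1.63, -0.16]], [[-0.8, 0, 0], [-0.52, 1.63, -0.14]], [[-0.8, 0, 0], [-0.52, 1.63, -0.12]], [[-0.8, 0, 0], [-0.52, 1.63, -0.1]], [[-0.8, 0, 0], [-0.52, 1.64, -0.07]], [[-0.8, 0, 0], [-0.52, 1.64, -0.05]], [[-0.8, 0, 0], [-0.52, 1.64, -0.03]], [[-0.8, 0, 0], [-0.52, 1.64, -0.01]]]
```

Request:
drive_tool([
  [[0,0,0],[-1,0,0],3.5],
  [[0,0,0],[-1.8,0,0],3.5],
  [[0,0,0],[-1.8,0,0],3.5],
  [[0,0,0],[-1.2,0,0],3.5],
  [[0,0,0],[-0.4,0,0],3.5],
])

```text
clock: 10.7
tool_pos: [0.4362, -0.1051, 0.1162]
eef_rot: [0.518, 0.481, -0.517, 0.482]
contact_force: [0.9, -0.4, -0.7]
opening: 0.455
```

Request:
drive_tool([
  [[-0.8,0,0],[0,1.2,-0.2],3.5],
  [[-0.8,0,0],[0,1.6,-0.2],3.5],
  [[-0.8,0,0],[0,1.7,-0.2],3.5],
  [[-0.8,0,0],[0,1.7,-0.2],3.5],
  [[-0.8,0,0],[0,1.7,-0.2],3.5],
  [[-0.8,0,0],[0,1.7,-0.1],3.5],
  [[-0.8,0,0],[0,1.7,-0.1],3.5],
  [[-0.8,0,0],[0,1.7,-0.1],3.5],
  [[-0.8,0,0],[0,1.7,-0.1],3.5],
  [[-0.8,0,0],[0,1.7,0],3.5],
  [[-0.7,0,0],[0,1.7,0],3.5],
  [[-0.5,0,0],[0,1.5,0],3.5],
])

```text
clock: 11.7
tool_pos: [0.6321, -0.0898, 0.1136]
eef_rot: [0.477, 0.522, -0.478, 0.521]
contact_force: [1.5, 0.6, -1.8]
opening: 0.451
```

Request:
drive_tool([
  [[0,0,0],[0,0,0],3.5],
  [[0,0,0],[0,0,0],3.5],
  [[0,0,0],[0,0,0],3.5],
  [[0,0,0],[0,0,0],3.5],
])

```text
clock: 12.03
tool_pos: [0.6304, -0.09, 0.1144]
eef_rot: [0.477, 0.522, -0.478, 0.521]
contact_force: [-0.7, -0.9, -1.5]
opening: 0.455
```

```bash
python3 go.py .6317 -.0893 .0695 5.1 6
```

```text
t 12.03 pos [ 0.6304 -0.09    0.1144] phi 5.07 xaxis [-0.002 -0.001 -1.   ] F [-0.7 -0.9 -1.5] open 4.01cm q7 -0.27
[[[-0.0, 0, 0], [0.75, 0.02, -0.01]], [[-0.0, 0, 0], [0.75, 0.02, -0.01]], [[-0.0, 0, 0], [0.75, 0.02, -0.01]], [[-0.0, 0, 0], [0.75, 0.02, -0.01]], [[-0.0, 0, 0], [0.75, 0.02, -0.01]], [[-0.0, 0, 0], [0.75, 0.02, -0.01]]]
```

Now I'll lower it to about 3 mm above the coaster, then go down in small steps.

Request:
drive_tool([
  [[0,0,0],[0.6,0.1,-0.1],3.5],
  [[0,0,0],[0.8,0,0],3.5],
  [[0,0,0],[0.8,0,0],3.5],
  [[0,0,0],[0.8,0,0],3.5],
  [[0,0,0],[0.7,0,0],3.5],
  [[0,0,0],[0.3,0,0],3.5],
  [[0,0,0],[0.1,0,0],3.5],
  [[0,0,0],[0.1,0,0],3.5],
  [[0,0,0],[0.1,0,0],3.5],
  [[0,0,0],[0.1,0,0],3.5],
  [[0,0,0],[0.1,0,0],3.5],
  [[0,0,0],[0,0,0],3.5],
])

```text
clock: 13.03
tool_pos: [0.6328, -0.0887, 0.07]
eef_rot: [0.477, 0.522, -0.477, 0.522]
contact_force: [0.9, 0.1, -2.5]
opening: 0.448
```

Request:
drive_tool([
  [[0,0,0],[0,0,0],3.5],
  [[0,0,0],[0,0,0],3.5],
])

```text
clock: 13.2
tool_pos: [0.6329, -0.0887, 0.0701]
eef_rot: [0.477, 0.522, -0.477, 0.522]
contact_force: [0.1, 1.0, -1.1]
opening: 0.45
```

```bash
python3 go.py .6317 -.0893 .0695 5.1 1
```

```text
t 13.20 pos [ 0.6329 -0.0887  0.0701] phi 5.07 xaxis [ 0. -0. -1.] F [ 0.1  1.  -1.1] open 3.96cm q7 -0.30
[[[-0.0, 0, 0], [0.06, -0.12, 0.05]]]
```

Request:
drive_tool([
  [[0,0,0],[0.1,-0.1,0],3.5],
  [[0,0,0],[0,0,0],3.5],
  [[0,0,0],[0,0,0],4.4],
  [[0,0,0],[0,0,0],5],
  [[0,0,0],[0,0,0],6.5],
  [[0,0,0],[0,0,0],6.5],
  [[0,0,0],[-0.7,0,0],6.5],
  [[0,0,0],[-1.3,0,0],6.5],
  [[0,0,0],[-2,0,0],6.5],
  [[0,0,0],[-2,0,0],6.5],
  [[0,0,0],[-1.4,0,0],6.5],
  [[0,0,0],[-0.6,0,0],6.5],
])

```text
clock: 14.2
tool_pos: [0.6335, -0.0885, 0.1525]
eef_rot: [0.479, 0.52, -0.476, 0.523]
contact_force: [0.8, -0.4, -0.1]
opening: 0.738
```

Request:
drive_tool([
  [[0,0,0],[0,0,0],6.5],
  [[0,0,0],[0,0,0],6.5],
])

```text
clock: 14.37
tool_pos: [0.6317, -0.0889, 0.1492]
eef_rot: [0.477, 0.521, -0.477, 0.522]
contact_force: [-0.4, 0.4, -0.7]
opening: 0.736
```

```bash
python3 go.py .4478 .0980 .12 24.5 12
python3 - <<'E'
from plant import r
import cv2
for n in("top","side"): cv2.imwrite(f"pics/{n}4.png",r.snapshot(n)["color"][:,:,::-1])
E
```

```text
t 14.37 pos [ 0.6317 -0.0889  0.1492] phi 5.06 xaxis [ 0. -0. -1.] F [-0.4  0.4 -0.7] open 6.47cm q7 -0.24
[[[-1.6, 0, 0], [0.24, -1.39, -1.69]], [[-1.6, 0, 0], [0.24, -1.34, -1.73]], [[-1.6, 0, 0], [0.24, -1.29, -1.76]], [[-1.6, 0, 0], [0.24, -1.24, -1.8]], [[-1.6, 0, 0], [0.24, -1.19, -1.83]], [[-1.6, 0, 0], [0.24, -1.14, -1.87]], [[-1.6, 0, 0], [0.24, -1.08, -1.9]], [[-1.6, 0, 0], [0.24, -1.03, -1.93]], [[-1.6, 0, 0], [0.24, -0.98, -1.96]], [[-1.6, 0, 0], [0.24, -0.92, -1.98]], [[-1.6, 0, 0], [0.24, -0.86, -2.01]], [[-1.6, 0, 0], [0.24, -0.81, -2.03]]]
```

View pics/side4.png

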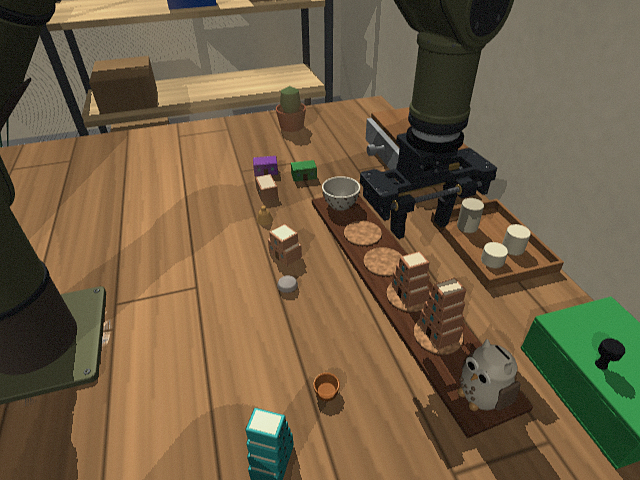

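Houses 4 and 3 stand upright at about (445,310) and (412,280) on coasters d and c. Next is house 2.

Request:
drive_tool([
  [[-1.6,0,0],[0.2,-1.4,-1.7],6.5],
  [[-1.6,0,0],[0.2,-1.3,-1.7],6.5],
  [[-1.6,0,0],[0.2,-1.3,-1.8],6.5],
  [[-1.6,0,0],[0.2,-1.2,-1.8],6.5],
  [[-1.6,0,0],[0.2,-1.2,-1.8],6.5],
  [[-1.6,0,0],[0.3,-1.1,-1.9],6.5],
  [[-1.6,0,0],[0.3,-1.1,-1.9],6.5],
  [[-1.6,0,0],[0.3,-1.0,-1.9],6.5],
  [[-1.6,0,0],[0.3,-1.0,-2.0],6.5],
  [[-1.6,0,0],[0.3,-0.9,-2.0],6.5],
  [[-1.6,0,0],[0.2,-0.9,-2.0],6.5],
  [[-1.6,0,0],[0.2,-0.8,-2.0],6.5],
])

```text
clock: 15.47
tool_pos: [0.4474, 0.0994, 0.1191]
eef_rot: [0.383, 0.595, -0.384, 0.594]
contact_force: [0.8, 0.2, -1.3]
opening: 0.737
```

Request:
drive_tool([
  [[0,0,0],[0,0,0],6.5],
  [[0,0,0],[0,0,0],6.5],
  [[0,0,0],[0,0,0],6.5],
  [[0,0,0],[0,0,0],6.5],
])

```text
clock: 15.8
tool_pos: [0.4496, 0.098, 0.1197]
eef_rot: [0.384, 0.593, -0.385, 0.594]
contact_force: [-0.5, -0.3, -0.3]
opening: 0.737
```

```bash
python3 go.py .4478 .0980 .033 24.5 1
```

```text
t 15.80 pos [0.4496 0.098  0.1197] phi 24.14 xaxis [ 0.    -0.001 -1.   ] F [-0.5 -0.3 -0.3] open 6.49cm q7 -0.56
[[[-0.4, 0, 0], [8.67, -0.16, -0.07]]]
```

Request:
drive_tool([
  [[-0.4,0,0],[1,-0.2,-0.1],6.5],
  [[0,0,0],[1.4,0,0],6.5],
  [[0,0,0],[1.4,0,0],6.5],
  [[0,0,0],[1.4,0,0],6.5],
  [[0,0,0],[1.4,0,0],6.5],
  [[0,0,0],[1.2,0,0],6.5],
  [[0,0,0],[0.6,0,0],6.5],
  [[0,0,0],[0.3,0,0],6.5],
  [[0,0,0],[0,0,0],6.5],
  [[0,0,0],[0,0,0],6.5],
  [[0,0,0],[0,0,0],6.5],
])

```text
clock: 16.72
tool_pos: [0.4471, 0.0989, 0.0334]
eef_rot: [0.382, 0.595, -0.382, 0.595]
contact_force: [0.4, -0.3, -0.0]
opening: 0.74
```

Request:
drive_tool([
  [[0,0,0],[0,0,0],3.5],
  [[0,0,0],[0,0,0],3.5],
  [[0,0,0],[0,0,0],3.5],
  [[0,0,0],[0,0,0],3.5],
  [[0,0,0],[0,0,0],3.5],
  [[0,0,0],[0,0,0],3.5],
], force=25)

```text
clock: 17.22
tool_pos: [0.4467, 0.099, 0.0331]
eef_rot: [0.382, 0.595, -0.382, 0.595]
contact_force: [1.2, 0.1, 2.8]
opening: 0.452
```

Request:
drive_tool([
  [[0,0,0],[-1,0,0],3.5],
  [[0,0,0],[-2,0,0],3.5],
  [[0,0,0],[-2,0,0],3.5],
  [[0,0,0],[-2,0,0],3.5],
  [[0,0,0],[-0.8,0,0],3.5],
  [[0,0,0],[-0.4,0,0],3.5],
  [[0,0,0],[0,0,0],3.5],
  [[0,0,0],[0,0,0],3.5],
])

```text
clock: 17.88
tool_pos: [0.4464, 0.0988, 0.1143]
eef_rot: [0.381, 0.595, -0.382, 0.595]
contact_force: [0.3, 0.2, -1.8]
opening: 0.449
```

```bash
python3 go.py .6232 .0054 .115 5.1 12
```

```text
t 17.88 pos [0.4464 0.0988 0.1143] phi 24.66 xaxis [-0.001 -0.    -1.   ] F [ 0.3  0.2 -1.8] open 3.95cm q7 -0.58
[[[1.6, 0, 0], [-0.01, 1.01, 1.32]], [[1.6, 0, 0], [-0.01, 1.05, 1.29]], [[1.6, 0, 0], [-0.01, 1.09, 1.26]], [[1.6, 0, 0], [-0.01, 1.12, 1.23]], [[1.6, 0, 0], [-0.01, 1.16, 1.2]], [[1.6, 0, 0], [-0.01, 1.19, 1.16]], [[1.6, 0, 0], [-0.01, 1.22, 1.13]], [[1.6, 0, 0], [-0.01, 1.26, 1.1]], [[1.6, 0, 0], [-0.01, 1.29, 1.06]], [[1.6, 0, 0], [-0.01, 1.32, 1.02]], [[1.6, 0, 0], [-0.01, 1.34, 0.98]], [[1.6, 0, 0], [-0.01, 1.37, 0.95]]]
```

Request:
drive_tool([
  [[1.6,0,0],[0,1,1.3],3.5],
  [[1.6,0,0],[0,1,1.3],3.5],
  [[1.6,0,0],[0,1.1,1.3],3.5],
  [[1.6,0,0],[0,1.1,1.2],3.5],
  [[1.6,0,0],[0,1.2,1.2],3.5],
  [[1.6,0,0],[0,1.2,1.2],3.5],
  [[1.6,0,0],[0,1.2,1.1],3.5],
  [[1.6,0,0],[0,1.3,1.1],3.5],
  [[1.7,0,0],[0,1.3,1.1],3.5],
  [[1.7,0,0],[0,1.3,1],3.5],
  [[1.7,0,0],[0,1.4,1],3.5],
  [[1.7,0,0],[0,1.4,0.9],3.5],
])

```text
clock: 18.88
tool_pos: [0.6241, 0.0054, 0.1129]
eef_rot: [0.477, 0.522, -0.479, 0.521]
contact_force: [0.1, -0.2, -1.1]
opening: 0.447
```

Request:
drive_tool([
  [[0,0,0],[0,0,0],3.5],
  [[0,0,0],[0,0,0],3.5],
  [[0,0,0],[0,0,0],3.5],
  [[0,0,0],[0,0,0],3.5],
])

```text
clock: 19.22
tool_pos: [0.623, 0.0071, 0.1142]
eef_rot: [0.476, 0.523, -0.477, 0.522]
contact_force: [-0.9, 0.4, -1.6]
opening: 0.448
```

```bash
python3 go.py .6232 .0054 .0492 5.1 1
```

```text
t 19.22 pos [0.623  0.0071 0.1142] phi 5.19 xaxis [-0.002  0.    -1.   ] F [-0.9  0.4 -1.6] open 3.94cm q7 -0.43
[[[0.1, 0, 0], [6.5, 0.01, 0.17]]]
```

Request:
drive_tool([
  [[0,0,0],[0.8,0,0.1],3.5],
  [[0,0,0],[1.1,0,0],3.5],
  [[0,0,0],[1.1,0,0],3.5],
  [[0,0,0],[1.1,0,0],3.5],
  [[0,0,0],[1,0,0],3.5],
  [[0,0,0],[0.7,0,0],3.5],
  [[0,0,0],[0.2,0,0],3.5],
  [[0,0,0],[0.1,0,0],3.5],
  [[0,0,0],[0.1,0,0],3.5],
  [[0,0,0],[0.1,0,0],3.5],
  [[0,0,0],[0.1,0,0],3.5],
  [[0,0,0],[0,0,0],3.5],
])

```text
clock: 20.22
tool_pos: [0.6247, 0.005, 0.0512]
eef_rot: [0.478, 0.521, -0.477, 0.522]
contact_force: [-0.5, -0.2, -1.6]
opening: 0.447
```

Request:
drive_tool([
  [[0,0,0],[0,0,0],3.5],
  [[0,0,0],[0,0,0],3.5],
])

```text
clock: 20.38
tool_pos: [0.6247, 0.0051, 0.0512]
eef_rot: [0.478, 0.521, -0.477, 0.522]
contact_force: [-0.6, -0.2, -1.3]
opening: 0.449
```

```bash
python3 go.py .6232 .0054 .0492 5.1 1
```

```text
t 20.38 pos [0.6247 0.0051 0.0512] phi 5.06 xaxis [ 0. -0. -1.] F [-0.6 -0.2 -1.3] open 3.95cm q7 -0.48
[[[-0.0, 0, 0], [0.2, -0.14, -0.05]]]
```

Request:
drive_tool([
  [[0,0,0],[0.1,-0.1,0],3.5],
  [[0,0,0],[0.1,0,0],3.5],
  [[0,0,0],[0,0,0],3.5],
  [[0,0,0],[0,0,0],4.4],
  [[0,0,0],[0,0,0],5],
  [[0,0,0],[0,0,0],6.5],
  [[0,0,0],[0,0,0],6.5],
  [[0,0,0],[-0.7,0,0],6.5],
  [[0,0,0],[-1.3,0,0],6.5],
  [[0,0,0],[-2,0,0],6.5],
  [[0,0,0],[-2,0,0],6.5],
  [[0,0,0],[-1.5,0,0],6.5],
])

```text
clock: 21.38
tool_pos: [0.6244, 0.0053, 0.1268]
eef_rot: [0.478, 0.521, -0.477, 0.522]
contact_force: [0.2, -0.1, -1.0]
opening: 0.733
```

Request:
drive_tool([
  [[0,0,0],[-0.6,0,0],6.5],
  [[0,0,0],[0,0,0],6.5],
  [[0,0,0],[0,0,0],6.5],
])

```text
clock: 21.63
tool_pos: [0.6235, 0.0048, 0.1302]
eef_rot: [0.478, 0.521, -0.477, 0.522]
contact_force: [-0.0, 0.7, 0.4]
opening: 0.741
```

```bash
python3 go.py .4566 .3274 .10 2.7 12
```

```text
t 21.63 pos [0.6235 0.0048 0.1302] phi 5.06 xaxis [ 0.001 -0.    -1.   ] F [-0.   0.7  0.4] open 6.52cm q7 -0.42
[[[0.2, 0, 0], [0.25, -1.15, -2.8]], [[0.2, 0, 0], [0.25, -1.16, -2.8]], [[0.2, 0, 0], [0.25, -1.17, -2.79]], [[0.2, 0, 0], [0.25, -1.18, -2.79]], [[0.2, 0, 0], [0.25, -1.19, -2.78]], [[0.2, 0, 0], [0.25, -1.2, -2.78]], [[0.2, 0, 0], [0.25, -1.21, -2.78]], [[0.2, 0, 0], [0.25, -1.22, -2.77]], [[0.2, 0, 0], [0.25, -1.23, -2.77]], [[0.2, 0, 0], [0.25, -1.23, -2.76]], [[0.2, 0, 0], [0.25, -1.24, -2.76]], [[0.2, 0, 0], [0.25, -1.25, -2.75]]]
```

Request:
drive_tool([
  [[0.2,0,0],[0,-1.1,-2.4],6.5],
  [[0.2,0,0],[0,-1.2,-2.8],6.5],
  [[0.2,0,0],[0.2,-1.2,-2.8],6.5],
  [[0.2,0,0],[0.3,-1.2,-2.8],6.5],
  [[0.2,0,0],[0.3,-1.2,-2.8],6.5],
  [[0.2,0,0],[0.3,-1.2,-2.8],6.5],
  [[0.2,0,0],[0.3,-1.2,-2.8],6.5],
  [[0.2,0,0],[0.3,-1.2,-2.8],6.5],
  [[0.2,0,0],[0.3,-1.2,-2.8],6.5],
  [[0.2,0,0],[0.3,-1.2,-2.8],6.5],
  [[0.2,0,0],[0.3,-1.3,-2.8],6.5],
  [[0.2,0,0],[0.4,-1.3,-2.7],6.5],
])

```text
clock: 22.63
tool_pos: [0.4547, 0.3261, 0.0988]
eef_rot: [0.488, 0.512, -0.489, 0.511]
contact_force: [-0.1, 0.9, 0.3]
opening: 0.737
```

Request:
drive_tool([
  [[0,0,0],[0,0,0],6.5],
  [[0,0,0],[0,0,0],6.5],
  [[0,0,0],[0,0,0],6.5],
  [[0,0,0],[0,0,0],6.5],
  [[0,0,0],[0,0,0],6.5],
])

```text
clock: 23.05
tool_pos: [0.4569, 0.3234, 0.0996]
eef_rot: [0.489, 0.51, -0.489, 0.511]
contact_force: [-1.2, 0.8, -0.6]
opening: 0.739
```

```bash
python3 go.py .4566 .3274 .016 2.7 1
```

```text
t 23.05 pos [0.4569 0.3234 0.0996] phi 2.52 xaxis [ 0.    -0.001 -1.   ] F [-1.2  0.8 -0.6] open 6.50cm q7 -1.08
[[[-0.2, 0, 0], [8.36, -0.02, -0.4]]]
```

Request:
drive_tool([
  [[-0.2,0,0],[1,0,-0.2],6.5],
  [[0,0,0],[1.5,0,-0.2],6.5],
  [[0,0,0],[1.5,0,0],6.5],
  [[0,0,0],[1.5,0,0],6.5],
  [[0,0,0],[1.2,0,0],6.5],
  [[0,0,0],[0.8,0,0],6.5],
  [[0,0,0],[0.5,0,0],6.5],
  [[0,0,0],[0.2,0,0],6.5],
  [[0,0,0],[0.1,0,0],6.5],
  [[0,0,0],[0,0,0],6.5],
  [[0,0,0],[0,0,0],6.5],
])

```text
clock: 23.97
tool_pos: [0.4562, 0.3295, 0.0174]
eef_rot: [0.488, 0.512, -0.487, 0.512]
contact_force: [0.0, 0.0, -0.7]
opening: 0.74
```

Request:
drive_tool([
  [[0,0,0],[0,0,0],3.5],
  [[0,0,0],[0,0,0],3.5],
  [[0,0,0],[0,0,0],3.5],
  [[0,0,0],[0,0,0],3.5],
  [[0,0,0],[0,0,0],3.5],
  [[0,0,0],[0,0,0],3.5],
], force=25)

```text
clock: 24.47
tool_pos: [0.456, 0.3293, 0.0171]
eef_rot: [0.487, 0.512, -0.487, 0.512]
contact_force: [0.2, 0.0, 1.5]
opening: 0.443
```

Request:
drive_tool([
  [[0,0,0],[-1,0,0],3.5],
  [[0,0,0],[-2,0,0],3.5],
  [[0,0,0],[-2.5,0,0],3.5],
  [[0,0,0],[-2.5,0,0],3.5],
  [[0,0,0],[-1.4,0,0],3.5],
  [[0,0,0],[-0.6,0,0],3.5],
  [[0,0,0],[0,0,0],3.5],
  [[0,0,0],[0,0,0],3.5],
])

```text
clock: 25.13
tool_pos: [0.4557, 0.3288, 0.1167]
eef_rot: [0.487, 0.512, -0.488, 0.512]
contact_force: [0.7, 1.1, -2.4]
opening: 0.446
```

```bash
python3 go.py .6148 .1 .115 5.1 12
```

```text
t 25.13 pos [0.4557 0.3288 0.1167] phi 2.86 xaxis [-0.    -0.001 -1.   ] F [ 0.7  1.1 -2.4] open 3.92cm q7 -1.07
[[[-0.2, 0, 0], [0.01, 1.23, 1.97]], [[-0.2, 0, 0], [0.01, 1.22, 1.97]], [[-0.2, 0, 0], [0.01, 1.22, 1.98]], [[-0.2, 0, 0], [0.01, 1.21, 1.98]], [[-0.2, 0, 0], [0.01, 1.2, 1.99]], [[-0.2, 0, 0], [0.01, 1.2, 1.99]], [[-0.2, 0, 0], [0.01, 1.19, 1.99]], [[-0.2, 0, 0], [0.01, 1.18, 2.0]], [[-0.2, 0, 0], [0.01, 1.18, 2.0]], [[-0.2, 0, 0], [0.01, 1.17, 2.01]], [[-0.2, 0, 0], [0.01, 1.16, 2.01]], [[-0.2, 0, 0], [0.01, 1.16, 2.01]]]
```

Request:
drive_tool([
  [[-0.2,0,0],[0,1.2,2],3.5],
  [[-0.2,0,0],[0,1.2,2],3.5],
  [[-0.2,0,0],[0,1.2,2],3.5],
  [[-0.2,0,0],[0,1.2,2],3.5],
  [[-0.2,0,0],[0,1.2,2],3.5],
  [[-0.2,0,0],[0,1.2,2],3.5],
  [[-0.2,0,0],[0,1.2,2],3.5],
  [[-0.2,0,0],[0,1.2,2],3.5],
  [[-0.2,0,0],[0,1.2,2],3.5],
  [[-0.2,0,0],[0,1.2,2],3.5],
  [[-0.2,0,0],[0,1.1,2],3.5],
  [[0,0,0],[0,1.1,1.7],3.5],
])

```text
clock: 26.13
tool_pos: [0.6133, 0.1003, 0.115]
eef_rot: [0.476, 0.522, -0.479, 0.521]
contact_force: [0.4, -0.1, -1.0]
opening: 0.445
```

Request:
drive_tool([
  [[0,0,0],[0,0,0],3.5],
  [[0,0,0],[0,0,0],3.5],
  [[0,0,0],[0,0,0],3.5],
  [[0,0,0],[0,0,0],3.5],
  [[0,0,0],[0,0,0],3.5],
])

```text
clock: 26.55
tool_pos: [0.6129, 0.1042, 0.1167]
eef_rot: [0.477, 0.523, -0.477, 0.522]
contact_force: [0.4, -0.1, -1.2]
opening: 0.446
```

```bash
python3 go.py .6148 .1019 .0332 5.1 1
```

```text
t 26.55 pos [0.6129 0.1042 0.1167] phi 5.21 xaxis [-0.001  0.001 -1.   ] F [ 0.4 -0.1 -1.2] open 3.93cm q7 -0.58
[[[0.1, 0, 0], [8.35, 0.17, 0.25]]]
```

Request:
drive_tool([
  [[0,0,0],[1,0.1,0.1],3.5],
  [[0,0,0],[1.5,0,0.1],3.5],
  [[0,0,0],[1.5,0,0],3.5],
  [[0,0,0],[1.5,0,0],3.5],
  [[0,0,0],[1.2,0,0],3.5],
  [[0,0,0],[0.7,0,0],3.5],
  [[0,0,0],[0.4,0,0],3.5],
  [[0,0,0],[0.2,0,0],3.5],
  [[0,0,0],[0.1,0,0],3.5],
  [[0,0,0],[0,0,0],3.5],
  [[0,0,0],[0,0,0],3.5],
  [[0,0,0],[0,0,0],3.5],
])

```text
clock: 27.55
tool_pos: [0.6155, 0.1007, 0.0365]
eef_rot: [0.478, 0.521, -0.477, 0.522]
contact_force: [-0.1, -0.2, -0.8]
opening: 0.445
```

```bash
python3 go.py .6148 .1019 .0332 5.1 1
```

```text
t 27.55 pos [0.6155 0.1007 0.0365] phi 5.06 xaxis [ 0.001  0.    -1.   ] F [-0.1 -0.2 -0.8] open 3.91cm q7 -0.63
[[[-0.0, 0, 0], [0.33, -0.05, -0.12]]]
```

Request:
drive_tool([
  [[0,0,0],[0.1,-0.1,-0.1],3.5],
  [[0,0,0],[0.1,0,0],3.5],
  [[0,0,0],[0.1,0,0],3.5],
  [[0,0,0],[0,0,0],3.5],
  [[0,0,0],[0,0,0],4.4],
  [[0,0,0],[0,0,0],5],
  [[0,0,0],[0,0,0],6.5],
  [[0,0,0],[0,0,0],6.5],
  [[0,0,0],[-0.7,0,0],6.5],
  [[0,0,0],[-1.3,0,0],6.5],
  [[0,0,0],[-2,0,0],6.5],
  [[0,0,0],[-2.5,0,0],6.5],
])

```text
clock: 28.55
tool_pos: [0.6132, 0.1014, 0.0986]
eef_rot: [0.477, 0.522, -0.478, 0.521]
contact_force: [1.2, -0.1, 0.2]
opening: 0.737
```

Request:
drive_tool([
  [[0,0,0],[-3,0,0],6.5],
  [[0,0,0],[-3,0,0],6.5],
  [[0,0,0],[0,-3,0],6.5],
  [[0,0,0],[0,-4,0],6.5],
  [[0,0,0],[0,-4,0],6.5],
  [[0,0,0],[0,-4,0],6.5],
  [[0,0,0],[0,-3,-3],6.5],
  [[0,0,0],[0,0,-4],6.5],
  [[0,0,0],[0,0,-4],6.5],
  [[0,0,0],[0,0,-4],6.5],
  [[0,0,0],[0,0,-4],6.5],
  [[0,0,0],[0,0,-4],6.5],
])

```text
clock: 29.55
tool_pos: [0.4146, 0.3166, 0.1593]
eef_rot: [0.478, 0.522, -0.477, 0.522]
contact_force: [-0.2, -0.8, -1.0]
opening: 0.739
```

Request:
drive_tool([
  [[0,0,0],[0,0,-4],6.5],
  [[0,0,0],[0,0,-4],6.5],
  [[0,0,0],[0,0,0],6.5],
  [[0,0,0],[0,0,0],6.5],
  [[0,0,0],[0,0,0],6.5],
])

```text
clock: 29.97
tool_pos: [0.408, 0.3933, 0.1585]
eef_rot: [0.477, 0.521, -0.477, 0.522]
contact_force: [0.4, 0.3, -0.1]
opening: 0.739
```

```bash
python3 go.py
python3 - <<'E'
from plant import r
import cv2,numpy as np
from h import *
s=r.snapshot("top"); cv2.imwrite("pics/top5.png",cv2.resize(s["color"][140:300,200:520],None,fx=2.4,fy=2.4,interpolation=2)[:,:,::-1]); cv2.imwrite("pics/side5.png",r.snapshot("side")["color"][:,:,::-1])
from m import up
C=np.array([[.6148,.1],[.6232,.0054],[.6317,-.0893],[.6401,-.1839]])
f_=240/np.tan(np.radians(s["fov_y"]/2)); E=np.array(s["extrinsics"])
for n,z in [(1,.05),(2,.074),(3,.098),(4,.122)]:
    p=E[:3,:3]@[*C[n-1],z]+E[:3,3]; u=int(s["cx"]-f_*p[0]/p[2]); v=int(s["cy"]+f_*p[1]/p[2])
    im,f=up(s,u,v,20); m=cv2.morphologyEx(roofs({"color":im}),cv2.MORPH_OPEN,np.ones((19,19)))
    c=max(cv2.findContours(m,0,1)[0],key=cv2.contourArea); b=cv2.minAreaRect((ray(s,f(c[:,0]),z)[:,:2]*1000).astype(np.float32))
    print(n,np.round(np.array(b[0])-C[n-1]*1000,1),np.round(b[1],1),round(b[2],1))
E
```

```text
t 29.97 pos [0.408  0.3933 0.1585] phi 5.07 xaxis [ 0.001 -0.001 -1.   ] F [ 0.4  0.3 -0.1] open 6.51cm q7 -1.14
1 [-0.1 -0.6] [33.4 54.6] 5.0
2 [ 1.1 -2.2] [33.4 36.7] 5.1
3 [1.2 0.3] [33.2 26.6] 5.2
4 [1.2 0.6] [32.9 24.4] 4.8
```

View pics/top5.png

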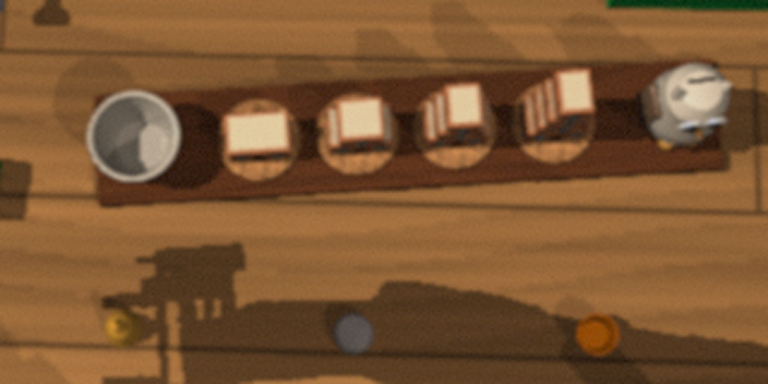

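View pics/side5.png

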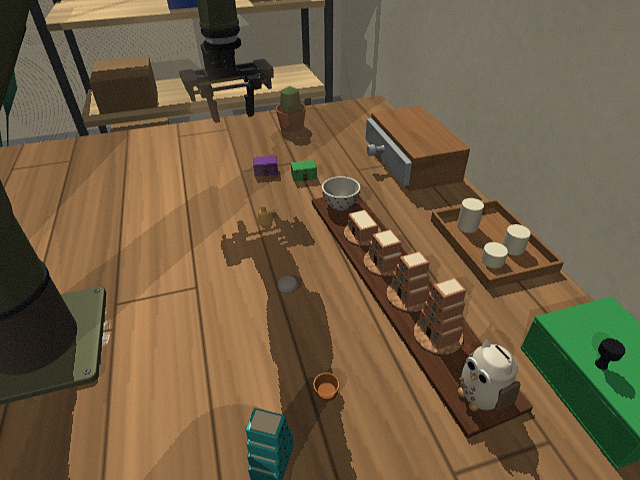

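Both views show all four houses upright on their coasters and the arm clear. The offsets are at most about 2.5 mm, so I'm handing the job in.

```bash
python3 -c "
from plant import r
print(r.finish_job())"
```

```text
the job is handed in; nothing more can be done
None
```

The four houses are lined up on the coasters: house_4 on coaster_d next to the owl, then house_3 on c, house_2 on b, and house_1 on a next to the bowl. The job was handed in at about 30 s of the 96 s allowed.

- **Centring:** the last top-view measurement put each house within about 2.5 mm of its coaster's centre (house_2 was furthest off). The limit is 14 mm.
- **Upright and clear:** both final pictures show all four houses standing upright, with the gripper open and well away from everything.
- **Owl and bowl:** they look unmoved in the pictures. I did not measure their positions again.

No check failed or disagreed. The hand-in gave no verdict.

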